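# Offer the guest the juicier orange

### The job

Two identical fruit dishes with arch handles stand on the breakfast table, one orange in each: lift each dish by its handle a few centimetres clear of the table to feel which is heavier (that orange is the juicier), and set the lighter one back down where it stood. Offer the heavier dish to the guest at the far side: hold it over the plate in the middle of the placemat, its foot about 10 cm above the table, turned a quarter turn so that the arch runs along the placemat's long side and leaves the orange open to the guest. The program finishes while still holding it there, level and still, with the orange in the middle; on the way keep both dishes level so that the oranges stay in the middle, do not drop a dish, and leave everything else on the table where it is.

Things in the scene. Friction and masses are not known exactly. Their poses are not given: they have to be found in the camera images.
- dish_a: white round fruit dish, identical to the other, loose, 0.36 kg: shallow bowl 164 mm across, 36 mm high (inside a sphere of 160 mm radius, lowest point 13 mm above the underside), foot ring 94 mm across. A rigid steel arch rises from the rim at both ends of its x axis. Origin: centre of the underside, z up. At the start its x axis is within 0.4 rad of the world's x.
- grip_a (a point): middle of the wooden grip on top of dish_a's arch, straight above the dish's centre, 140 mm above its underside. The grip is a bar 70 mm long (along the dish's x), 14 mm wide (along its y) and 14 mm high; axes as the dish.
- orange_p: orange, a loose ball 78 mm across resting in the middle of one of the dishes; its top is 91 mm above the dish's underside. Origin: its centre (its axes mean nothing). The oranges look alike, but one is juicy and one dry: they differ by 90 to 165 g. Which is in which dish varies.
- dish_b: white round fruit dish, identical to the other, loose, 0.36 kg: shallow bowl 164 mm across, 36 mm high (inside a sphere of 160 mm radius, lowest point 13 mm above the underside), foot ring 94 mm across. A rigid steel arch rises from the rim at both ends of its x axis. Origin: centre of the underside, z up. At the start its x axis is within 0.4 rad of the world's x.
- grip_b (a point): middle of the wooden grip on top of dish_b's arch, straight above the dish's centre, 140 mm above its underside. The grip is a bar 70 mm long (along the dish's x), 14 mm wide (along its y) and 14 mm high; axes as the dish.
- orange_q: orange, a loose ball 78 mm across resting in the middle of one of the dishes; its top is 91 mm above the dish's underside. Origin: its centre (its axes mean nothing). The oranges look alike, but one is juicy and one dry: they differ by 90 to 165 g. Which is in which dish varies.
- placemat: flat grey placemat fixed to the table at the guest's place, 390 mm (its y axis, the long side) by 300 mm (its x axis), 4 mm thick. Origin: centre of its underside, on the table; its +x points to the guest, who sits at the far side of the table. The empty plate stands in its middle.
- plate: bystander, leave it where it is: round white plate, 200 mm across, 18 mm high, in the middle of the placemat. Origin: centre of the underside.
- spoon: bystander, leave it where it is: steel spoon 150 mm long lying on the placemat to the left of the plate, seen from the robot. Origin: on its underside.
- mug: bystander, leave it where it is: blue mug 82 mm across, 92 mm high. Origin: centre of the underside.
- jam: bystander, leave it where it is: jam jar 66 mm across, 95 mm high. Origin: centre of the underside.
- pepper_mill: bystander, leave it where it is: wooden pepper mill 54 mm across, 173 mm high. Origin: centre of the underside.
- egg_cup: bystander, leave it where it is: white egg cup with an egg, 52 mm across, 88 mm high. Origin: centre of the underside.
Not all that is in view belongs to the job. Leave any pink look-alike of the orange_p alone. Leave any purple look-alike of the orange_q alone.

How it is judged:
On the way, in this order (a step that is already met when the one before it is completed fails the run):
1. the lighter dish (orange pressing on it with under 1.8 N) is lifted clear of the table by the fingers, foot more than 12 mm up (((height (world z) of dish_a above 0.012 m and contact force between the fingers and dish_a above 1 N and ((contact force between orange_p and dish_a between 0.6 and 1.8 N and horizontal distance between orange_p and dish_a below 0.035 m) or (contact force between orange_q and dish_a between 0.6 and 1.8 N and horizontal distance between orange_q and dish_a below 0.035 m))) or (height (world z) of dish_b above 0.012 m and contact force between the fingers and dish_b above 1 N and ((contact force between orange_p and dish_b between 0.6 and 1.8 N and horizontal distance between orange_p and dish_b below 0.035 m) or (contact force between orange_q and dish_b between 0.6 and 1.8 N and horizontal distance between orange_q and dish_b below 0.035 m))))), for 0.25 s.
2. the lighter dish stands on the table again, let go, its orange in the middle (((height (world z) of dish_a below 0.005 m and angle between dish_a's own z axis and vertical below 0.05 rad and contact force between the fingers and dish_a below 0.1 N and ((contact force between orange_p and dish_a between 0.6 and 1.8 N and horizontal distance between orange_p and dish_a below 0.02 m) or (contact force between orange_q and dish_a between 0.6 and 1.8 N and horizontal distance between orange_q and dish_a below 0.02 m))) or (height (world z) of dish_b below 0.005 m and angle between dish_b's own z axis and vertical below 0.05 rad and contact force between the fingers and dish_b below 0.1 N and ((contact force between orange_p and dish_b between 0.6 and 1.8 N and horizontal distance between orange_p and dish_b below 0.02 m) or (contact force between orange_q and dish_b between 0.6 and 1.8 N and horizontal distance between orange_q and dish_b below 0.02 m))))), for 0.2 s.
At the end, for the whole second after the job is handed in: Heavier dish held by fingers, within 50 mm of mat centre, foot 60-150 mm up, level to 0.09 rad, arch along mat's long side to 0.17 rad, still, orange within 15 mm of middle; lighter one set down, let go, within 50 mm of its start, orange within 15 mm of middle; other things moved under 30 mm (((height (world z) of dish_a between 0.06 and 0.15 m and horizontal distance between dish_a and placemat below 0.05 m and angle between dish_a's own z axis and vertical below 0.09 rad and angle between the x axis of dish_a and the y axis of placemat, either way round below 0.17 rad and ((contact force between orange_p and dish_a above 1.8 N and horizontal distance between orange_p and dish_a below 0.015 m) or (contact force between orange_q and dish_a above 1.8 N and horizontal distance between orange_q and dish_a below 0.015 m)) and linear speed of dish_a below 0.03 m/s and angular speed of dish_a below 0.15 rad/s and contact force between the fingers and dish_a above 2 N and height (world z) of dish_b below 0.005 m and angle between dish_b's own z axis and vertical below 0.05 rad and distance of dish_b from where it was at the start of the episode below 0.05 m and contact force between the fingers and dish_b below 0.1 N and ((contact force between orange_p and dish_b between 0.6 and 1.8 N and horizontal distance between orange_p and dish_b below 0.015 m) or (contact force between orange_q and dish_b between 0.6 and 1.8 N and horizontal distance between orange_q and dish_b below 0.015 m))) or (height (world z) of dish_b between 0.06 and 0.15 m and horizontal distance between dish_b and placemat below 0.05 m and angle between dish_b's own z axis and vertical below 0.09 rad and angle between the x axis of dish_b and the y axis of placemat, either way round below 0.17 rad and ((contact force between orange_p and dish_b above 1.8 N and horizontal distance between orange_p and dish_b below 0.015 m) or (contact force between orange_q and dish_b above 1.8 N and horizontal distance between orange_q and dish_b below 0.015 m)) and linear speed of dish_b below 0.03 m/s and angular speed of dish_b below 0.15 rad/s and contact force between the fingers and dish_b above 2 N and height (world z) of dish_a below 0.005 m and angle between dish_a's own z axis and vertical below 0.05 rad and distance of dish_a from where it was at the start of the episode below 0.05 m and contact force between the fingers and dish_a below 0.1 N and ((contact force between orange_p and dish_a between 0.6 and 1.8 N and horizontal distance between orange_p and dish_a below 0.015 m) or (contact force between orange_q and dish_a between 0.6 and 1.8 N and horizontal distance between orange_q and dish_a below 0.015 m)))) and distance of each of plate, spoon, mug, jam, pepper_mill, egg_cup from where it was at the start of the episode below 0.03 m); the arm keeps its last pose, push and grip.
It fails at once if an orange rolls out of the middle of its dish (more than 35 mm off the middle of both dishes) ((horizontal distance between orange_p and dish_a above 0.035 m and horizontal distance between orange_p and dish_b above 0.035 m) or (horizontal distance between orange_q and dish_a above 0.035 m and horizontal distance between orange_q and dish_b above 0.035 m)).
It fails at once if a dish is tipped by more than 0.2 rad (angle between any of dish_a, dish_b's own z axis and vertical above 0.2 rad).
It fails at once if a dish is dropped: free of the fingers with its foot more than 15 mm up ((height (world z) of dish_a above 0.015 m and contact force between the fingers and dish_a below 0.05 N) or (height (world z) of dish_b above 0.015 m and contact force between the fingers and dish_b below 0.05 N)).
It fails at once if something else on the table is shifted by more than 30 mm (distance of any of plate, spoon, mug, jam, pepper_mill, egg_cup from where it was at the start of the episode above 0.03 m).
It also fails if it takes over 72 s, if anything falls off the work surface, if the arm or the gripper's body presses on something with over 40 N, if the wrist force passes 120 N, or if a joint passes its speed limit or range.

### The arm

A 7-joint arm with a two-finger parallel gripper is mounted at the origin on the work surface. World frame = base frame: x ahead of the robot, y to its left, z up, the work surface at z = 0. Lengths are in m, angles in rad, forces in N, time in s.
With the tool pointing down it reaches from about 0.425 to 0.95 m from the base axis. Payload 16.7 kg.
Tool frame: the origin (TCP) lies on the centre line of the jaws, within the pads' length; the fingertips stand manip.tcp_to_tips ahead of it and the grasp point (between the pads) lies 8 mm behind it (manip.tcp_to_tips is the distance from the TCP to the fingertips, in m); z points along the fingers, y is the line along which they close (so a half turn about z gives the same grasp; the last joint's range is limited). The gripper opens to 94 mm and grips with 3 to 60 N. Pads are 16 mm wide; open, the fingers measure 119 mm over their backs; the gripper's body (75 mm by 177 mm) begins 78 mm behind the grasp point.
Start: joints at [1.127, 0.426, 0.074, 1.606, -0.034, 1.111, -0.067], TCP at [0.196, -0.646, 0.216] pointing down, gripper open.
Joint ranges: [-2.85, 2.85], [-0.5, 2.14], [-1.23, 1.37], [0.21, 2.46], [-1.02, 4.16], [0.16, 2.05], [-2.73, 2.73]. Speed limits (rad/s): [1.89, 1.89, 2.39, 2.39, 3.01, 3.01, 3.01].

### API

Orientations are given as a 3x3 rotation matrix whose columns are the frame's x, y, z axes.
In Python, from station import manip gives the robot as it stands. The module is installed in compiled form; this text tells all that it offers.
- The arm moves only by the tool play_rows, never from a script. Its argument "motion" is a list of rows, each a list of 7 numbers: the shift along the tool's x, y, z each as a share of 50 cm, from -1 to 1, then the turn, a rotation vector about the tool's x, y, z each as a share of 0.5 rad, from -1 to 1, then the closure, from 0 (fully open) to 1 (shut). In form: [[x, y, z, wx, wy, wz, hand], ...]. A call has 1 to 12 rows; each row is the pose to reach, as a shift and turn from the pose commanded when the call began, along the tool's axes at that moment; what a row does not reach only later rows make up. A row lasts 1/12 s, in which the tool goes at most 41.7 mm and 7.16 degrees, less where a joint would pass 70% of its speed; a pose out of reach is approached as far as the arm can. A call with a number of a shift or a turn outside -1 to 1 is refused whole. A call with a gripper value outside its range is refused whole. The fingers move at their own pace and stop on an object; "newtons" is the grip in N (left out, the last holds). Time passes only in rows, so rows that repeat a pose let the fingers close. It gives the time, the measured TCP pose, the force, the opening and the grip force at its end, in the units of the state.
- manip.read_state(): the state, without advancing time (a new reading comes with each control period).
- manip.get_image(name): name is "scene" or "top" or "wrist"; returns a dict with "img" (420x560x3 uint8, red, green, blue), "fov_y" (degrees; the focal length in pixels is half the picture's height over the tangent of half this angle, whatever the lens; pixels are square), "cx", "cy" (the principal point, pixels), "rvec" (rotation vector, rad) and "tvec" (3), from world to camera coordinates, as OpenCV has them; the wrist camera has in their place "T_tool_cam" (4x4, takes a point from camera to tool coordinates, whose origin is the TCP and whose axes are the flange's). Camera axes: x right, y down, z forward; pixel columns grow to the right and rows downward; lengths in m; the calibration is good to about 2 mm. A picture is of the moment at which its call begins: read the wrist's pose just before it. There is no depth.
- manip.hand_in(): hands the job in; it is judged then, once.
The state is a dict: "clock": time; "joint_pos": joint angles; "joint_vel": joint speeds; "joint_efforts": joint torques, N m; "eef_pos": TCP position; "tool_rot": TCP orientation; "force": force on the tool from outside, world axes, zero at the start; "torque": the same for the moment, N m; "finger_gap": finger opening in m; "finger_force": force on a finger pad.
Only numpy, scipy, OpenCV 4.12 (cv2) and the standard library are available. Lean on these libraries where they do the work, as an engineer would, in place of code of your own. Each camera call takes 0.05 s, during which the arm holds its last target. There are 200 camera calls.

## Working session

There is one attempt and no reset: what is moved stays moved. The work goes in short steps, Python scripts to look and compute and a tool call to move; the robot and the scene stay as the last step left them, time stands still between calls to the robot, and variables do not carry over. Pictures are saved under pics/ and viewed, at most 10 in all, crops included, and the job is handed in when it is done.

Besides the shell and the picture viewer there is one more tool, called after "Call:" as name([rows], argument=value, ...), one row to a line, values as JSON. play_rows: Moves the arm, as the interface text tells. Its arguments: {"type":"object","properties":{"motion":{"type":"array"},"newtons":{"type":"number"}},"required":["motion"]}

```bash
mkdir -p pics; cat > h.py <<'E'
import numpy as np, cv2
from station import manip
def cam(n):
    d=manip.get_image(n); f=d["img"].shape[0]/2/np.tan(np.radians(d["fov_y"])/2)
    d["K"]=np.array([[f,0,d["cx"]],[0,f,d["cy"]],[0,0,1.]])
    if "rvec" in d:
        R=cv2.Rodrigues(np.array(d["rvec"],float))[0]; d["R"]=R; d["C"]=-R.T@np.array(d["tvec"],float).ravel()
    return d
def ray(d,u,v):
    r=d["R"].T@np.linalg.inv(d["K"])@np.array([u,v,1.]); return d["C"],r/np.linalg.norm(r)
def plane(d,u,v,z):
    C,r=ray(d,u,v); return C+r*(z-C[2])/r[2]
def proj(d,p):
    q=d["K"]@(d["R"]@(np.array(p)-d["C"])); return q[:2]/q[2]
E
python3 - <<'E'
from h import *
s=manip.read_state(); print({k:np.round(v,3).tolist() for k,v in s.items()}, manip.tcp_to_tips)
for n in("scene","top"):
    d=cam(n); cv2.imwrite(f"pics/{n}0.png",d["img"][:,:,::-1]); print(n,d["C"],d["R"].round(3).tolist(),d["K"][0,0])
E
```

```text
{'clock': 0.0, 'joint_pos': [1.126, 0.427, 0.074, 1.607, -0.034, 1.111, -0.067], 'joint_vel': [-0.001, -0.0, -0.0, 0.0, -0.0, 0.001, -0.002], 'joint_efforts': [0.004, -93.581, 3.669, -45.417, -0.049, 0.02, 0.0], 'eef_pos': [0.196, -0.645, 0.216], 'tool_rot': [[0.957, 0.291, -0.0], [0.291, -0.957, 0.001], [-0.0, -0.001, -1.0]], 'force': [-0.116, 0.009, -0.107], 'torque': [0.061, -0.032, -0.055], 'finger_force': 0.0, 'finger_gap': 0.094} 0.011
scene [1.47676266 0.20097174 1.02590548] [[-0.249, 0.968, -0.017], [0.647, 0.154, -0.747], [-0.72, -0.197, -0.665]] 491.75248799857076
top [ 0.31091239 -0.05605327  1.23886313] [[-0.006, -1.0, 0.02], [-0.985, 0.002, -0.172], [0.172, -0.021, -0.985]] 415.08120084598545
```

View pics/top0.png

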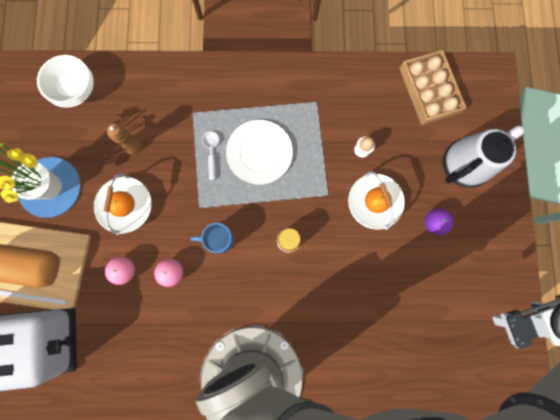

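View pics/scene0.png

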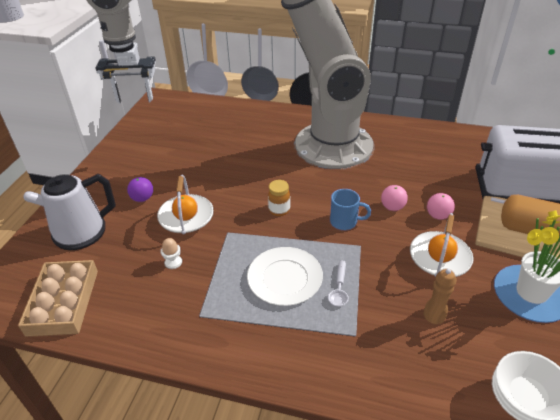

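The top view shows the two dishes with oranges at (123,205) and (376,201). The pink balls (120,270), (168,272) and the purple ball (438,222) are look-alikes to leave alone. The plate is at (259,152). The pepper mill at (118,135) and egg cup at (365,147) stand near the dishes. I'll confirm the dishes and grips in one enlarged crop.

```bash
python3 - <<'E'
from h import *
t=cam("top");s=cam("scene")
np.set_printoptions(precision=4,suppress=True)
c=[]
for d,(u,v) in((t,(123,205)),(t,(376,201)),(s,(445,245)),(s,(184,205))):
    c.append(cv2.resize(d["img"][v-48:v+48,u-48:u+48,::-1],(300,300),interpolation=cv2.INTER_CUBIC))
cv2.imwrite("pics/crop.png",np.vstack([np.hstack(c[:2]),np.hstack(c[2:])]))
hsv=cv2.cvtColor(t["img"],cv2.COLOR_RGB2HSV)
w=((hsv[:,:,1]<60)&(hsv[:,:,2]>150)).astype(np.uint8)
for nm,(u,v) in dict(L=(123,205),R=(376,201),plate=(259,152)).items():
    r=48; m=np.zeros_like(w); m[v-r:v+r,u-r:u+r]=w[v-r:v+r,u-r:u+r]
    if nm!="plate":
        m=np.zeros_like(w); cv2.circle(m,(u,v),33,1,-1); m&=w
    k=max(cv2.findContours(m,0,2)[0],key=cv2.contourArea)
    e=cv2.fitEllipse(cv2.convexHull(k)); print(nm,e,plane(t,*e[0],0.036 if nm!="plate" else .018))
hs=cv2.cvtColor(s["img"],cv2.COLOR_RGB2HSV)
for nm,d,h in(("t",t,hsv),("s",s,hs)):
    g=((h[:,:,1]<40)&(h[:,:,2]>75)&(h[:,:,2]<175)).astype(np.uint8)
    g=cv2.morphologyEx(g,cv2.MORPH_OPEN,np.ones((3,3)))
    o=(slice(95,215),slice(185,335)) if nm=="t" else (slice(230,330),slice(200,370))
    gg=np.zeros_like(g);gg[o]=g[o]
    k=max(cv2.findContours(gg,0,2)[0],key=cv2.contourArea); b=cv2.approxPolyDP(cv2.convexHull(k),8,True)[:,0]
    print(nm,"mat",b.tolist(),[plane(d,*p,.004)[:2].round(3).tolist() for p in b])
E
```

```text
L ((122.0766830444336, 204.7621612548828), (55.698612213134766, 59.12214279174805), 45.60272216796875) [0.4865 0.3782 0.036 ]
R ((375.9630432128906, 201.00634765625), (55.13888168334961, 58.0761833190918), 145.89060974121094) [ 0.4957 -0.3636  0.036 ]
plate ((269.6026611328125, 152.16256713867188), (95.14868927001953, 301.3691711425781), 86.75492858886719) [ 0.6493 -0.0504  0.018 ]
t mat [[316, 102], [327, 194], [264, 200], [256, 107]] [[0.816, -0.196], [0.522, -0.224], [0.505, -0.033], [0.799, -0.008]]
s mat [[227, 233], [360, 246], [356, 329], [200, 316]] [[0.527, -0.224], [0.488, 0.163], [0.766, 0.19], [0.821, -0.193]]
```

View pics/crop.png

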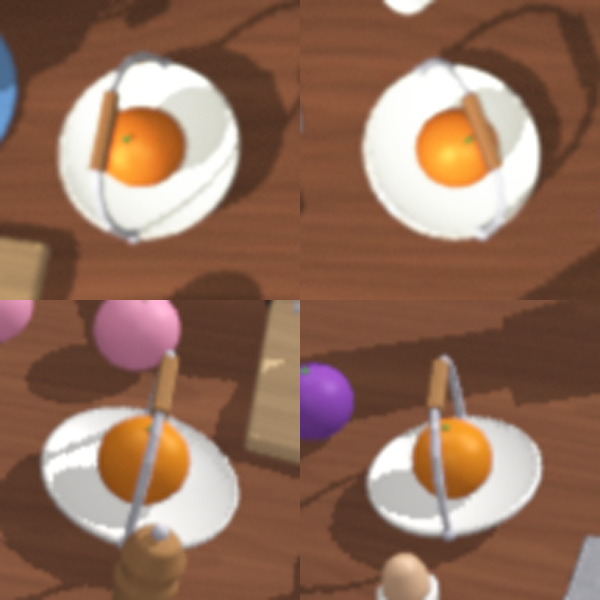

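The crop confirms both: left (mug side) and right dish each hold an orange-coloured orange under a steel arch with a wooden grip. The pink and purple balls are outside the dishes.

```bash
python3 - <<'E'
from h import *
np.set_printoptions(precision=4,suppress=True)
t=cam("top");s=cam("scene")
def tri(p,q):
    (a,u),(b,v)=ray(t,*p),ray(s,*q); A=np.c_[u,-v]; k=np.linalg.lstsq(A,b-a,rcond=None)[0]
    x,y=a+k[0]*u,b+k[1]*v; return (x+y)/2,np.linalg.norm(x-y)
for n,e1,e2,sc in(("L",(109.9,186.8),(106,210.4),(450.4,223.7)),("R",(382.4,184),(390.1,206.1),(180.2,184.2))):
    c=np.mean([e1,e2],0); a,b=plane(t,*e1,.147),plane(t,*e2,.147)
    print(n,plane(t,*c,.147),plane(s,*sc,.14),tri(c,sc),"yaw",np.arctan2(*(a-b)[[1,0]]),np.linalg.norm(a-b))
print("plate",plane(t,259,152,.018),plane(s,286,276,.018))
print("mill",plane(t,113,130,.17),"egg",plane(t,367,143,.088),"mug",plane(t,217,238,.09),"jam",plane(t,289,239,.095))
E
```

```text
L [0.4869 0.3761 0.147 ] [0.4869 0.3828 0.14  ] (array([0.4878, 0.3809, 0.14  ]), np.float64(0.0038126657985216848)) yaw -0.09635937958887864 0.06342505993017078
R [ 0.4948 -0.3637  0.147 ] [ 0.4975 -0.3623  0.14  ] (array([ 0.4958, -0.3647,  0.1386]), np.float64(0.0026270079139127413)) yaw 0.2872586433111213 0.06272658422768995
plate [ 0.6499 -0.0183  0.018 ] [ 0.6563 -0.0125  0.018 ]
mill [0.6682 0.3657 0.17  ] egg [ 0.6573 -0.332   0.088 ] mug [0.3856 0.0941 0.09  ] jam [ 0.3817 -0.1037  0.095 ]
```

Call:
play_rows([
  [0.05,-0.025,0,0,0,0,0],
  [0.12,-0.06,0,0,0,0,0],
  [0.2,-0.1,0,0,0,0,0],
  [0.28,-0.14,0,0,0,0,0],
  [0.36,-0.18,0,0,0,0,0],
  [0.44,-0.22,0,0,0,0,0],
  [0.52,-0.26,0,0,0,0,0],
  [0.59,-0.295,0,0,0,0,0],
  [0.65,-0.325,0,0,0,0,0],
  [0.7,-0.35,0,0,0,0,0],
  [0.737,-0.365,0,0,0,0,0],
  [0.737,-0.365,0,0,0,0,0],
], newtons=50)

```text
clock: 1.3
eef_pos: [0.4996, -0.3598, 0.2164]
tool_rot: [[0.955, 0.297, 0.001], [0.297, -0.955, 0.001], [0.002, -0.001, -1.0]]
force: [0.6, 0.1, -0.8]
finger_gap: 0.0941
finger_force: 0.0
```

```bash
cat >> h.py <<'E'
def wcam():
    s=manip.read_state(); d=cam("wrist"); T=np.array(d["T_tool_cam"]); R=np.array(s["tool_rot"])
    d["R"]=(R@T[:3,:3]).T; d["C"]=np.array(s["eef_pos"])+R@T[:3,3]; d["s"]=s; return d
E
python3 - <<'E'
from h import *
d=wcam(); cv2.imwrite("pics/w1.png",d["img"][:,:,::-1])
print(d["s"]["eef_pos"],d["C"],d["R"].round(3).tolist(),proj(d,[.4955,-.3638,.147]))
E
```

```text
[ 0.49957205 -0.35982286  0.21641995] [ 0.57630033 -0.33531552  0.38518601] [[0.298, -0.955, -0.0], [-0.918, -0.287, 0.274], [-0.262, -0.081, -0.962]] [283.255629   235.30122428]
```

View pics/w1.png

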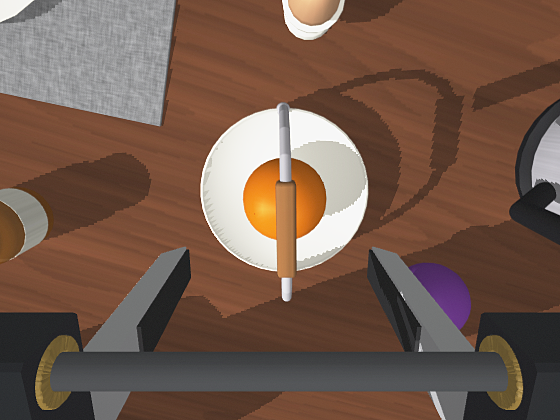

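The wrist view shows the grip from (286,181) to (287,277), centred over the orange. It lies nearly along the tool's x, between the open fingers.

```bash
cat >> h.py <<'E'
def grip(d,e1,e2):
    a,b=plane(d,*e1,.147),plane(d,*e2,.147); c=(a+b)/2; R=np.array(d["s"]["tool_rot"])
    yaw=np.arctan2(*(a-b)[[1,0]]); ty=np.arctan2(R[1,0],R[0,0])
    print("grip",c.round(4),"len",np.linalg.norm(a-b).round(4),"yaw",yaw.round(3),"toolyaw",ty.round(3))
    print("shift share",(R.T@(np.r_[c[:2],.132]-d["s"]["eef_pos"])/.5).round(4),"wz share",-(yaw-ty)/.5)
E
python3 - <<'E'
from h import *
grip(wcam(),(286,181),(286.5,277))
E
```

```text
grip [ 0.497  -0.3671  0.147 ] len 0.0693 yaw 0.311 toolyaw 0.299
shift share [-0.0038  0.0094  0.1687] wz share -0.024457715260217894
```

Call:
play_rows([
  [-0.004,0.009,0,0,0,-0.02,0],
  [-0.004,0.009,0,0,0,-0.02,0],
  [-0.004,0.009,0.02,0,0,-0.02,0],
  [-0.004,0.009,0.04,0,0,-0.02,0],
  [-0.004,0.009,0.06,0,0,-0.02,0],
  [-0.004,0.009,0.06,0,0,-0.02,0],
])

```text
clock: 1.9
eef_pos: [0.4937, -0.3685, 0.1836]
tool_rot: [[0.954, 0.3, -0.003], [0.3, -0.954, 0.002], [-0.002, -0.003, -1.0]]
force: [-0.1, 0.4, -0.4]
finger_gap: 0.0942
finger_force: 0.0
```

```bash
python3 - <<'E'
from h import *
d=wcam();R=np.array(d["s"]["tool_rot"]);print(d["s"]["eef_pos"],d["s"]["force"],R.round(3).tolist(),"shift",R.T@(np.array([.4967,-.3665,.132])-d["s"]["eef_pos"])/.5)
cv2.imwrite("pics/w2.png",d["img"][:,:,::-1])
h=cv2.cvtColor(d["img"],cv2.COLOR_RGB2HSV)
E
```

```text
[ 0.49373731 -0.36850402  0.18358068] [-0.13202654  0.43749798 -0.40886205] [[0.954, 0.3, -0.003], [0.3, -0.954, 0.002], [-0.002, -0.003, -1.0]] shift [ 0.00708989 -0.0017546   0.10315085]
```

View pics/w2.png

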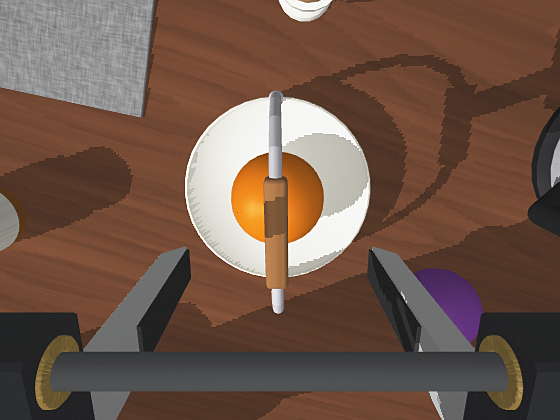

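The grip now runs from (276,177) to (276,289), slightly left of the middle between the fingers.

```bash
python3 - <<'E'
from h import *
grip(wcam(),(275.5,177),(276,289))
E
```

```text
grip [ 0.4993 -0.3646  0.147 ] len 0.0707 yaw 0.308 toolyaw 0.305
shift share [ 0.0123 -0.0045  0.1054] wz share -0.0072639534525342775
```

Call:
play_rows([
  [0.009,-0.003,0.01,0,0,0,0],
  [0.009,-0.003,0.03,0,0,0,0],
  [0.009,-0.003,0.05,0,0,0,0],
  [0.009,-0.003,0.07,0,0,0,0],
  [0.009,-0.003,0.09,0,0,0,0],
  [0.009,-0.003,0.1,0,0,0,0],
  [0.009,-0.003,0.104,0,0,0,0],
  [0.009,-0.003,0.104,0,0,0,0],
  [0.009,-0.003,0.104,0,0,0,0],
])

```text
clock: 2.75
eef_pos: [0.499, -0.3664, 0.1346]
tool_rot: [[0.954, 0.3, 0.0], [0.3, -0.954, -0.0], [0.0, 0.0, -1.0]]
force: [0.9, -0.6, 0.7]
finger_gap: 0.0938
finger_force: 0.0
```

Close gently in steps, so that the dish is not knocked.

Call:
play_rows([
  [0,0,0,0,0,0,0.3],
  [0,0,0,0,0,0,0.5],
  [0,0,0,0,0,0,0.65],
  [0,0,0,0,0,0,0.72],
  [0,0,0,0,0,0,0.76],
  [0,0,0,0,0,0,0.8],
  [0,0,0,0,0,0,0.83],
  [0,0,0,0,0,0,0.86],
  [0,0,0,0,0,0,0.9],
  [0,0,0,0,0,0,1],
  [0,0,0,0,0,0,1],
  [0,0,0,0,0,0,1],
], newtons=50)

```text
clock: 3.75
eef_pos: [0.4989, -0.3663, 0.1345]
tool_rot: [[0.954, 0.3, 0.0], [0.3, -0.954, 0.0], [0.0, -0.0, -1.0]]
force: [-0.7, -0.3, -0.1]
finger_gap: 0.0175
finger_force: 0.0
```

Call:
play_rows([
  [0,0,0,0,0,0,1],
  [0,0,0,0,0,0,1],
  [0,0,0,0,0,0,1],
  [0,0,0,0,0,0,1],
  [0,0,0,0,0,0,1],
  [0,0,0,0,0,0,1],
])

```text
clock: 4.25
eef_pos: [0.4989, -0.3662, 0.1344]
tool_rot: [[0.954, 0.3, -0.0], [0.3, -0.954, 0.0], [-0.0, -0.0, -1.0]]
force: [0.2, 0.5, -2.2]
finger_gap: 0.0135
finger_force: 50.0
```

Gripped. Lift about 4 cm smoothly and hold.

Call:
play_rows([
  [0,0,-0.002,0,0,0,1],
  [0,0,-0.008,0,0,0,1],
  [0,0,-0.018,0,0,0,1],
  [0,0,-0.03,0,0,0,1],
  [0,0,-0.045,0,0,0,1],
  [0,0,-0.058,0,0,0,1],
  [0,0,-0.069,0,0,0,1],
  [0,0,-0.076,0,0,0,1],
  [0,0,-0.08,0,0,0,1],
  [0,0,-0.08,0,0,0,1],
  [0,0,-0.08,0,0,0,1],
  [0,0,-0.08,0,0,0,1],
])

```text
clock: 5.25
eef_pos: [0.4988, -0.3662, 0.1741]
tool_rot: [[0.954, 0.3, -0.0], [0.3, -0.954, 0.0], [-0.0, -0.0, -1.0]]
force: [0.3, -0.2, -4.7]
finger_gap: 0.0134
finger_force: 50.0
```

Call:
play_rows([
  [0,0,0,0,0,0,1],
  [0,0,0,0,0,0,1],
  [0,0,0,0,0,0,1],
  [0,0,0,0,0,0,1],
  [0,0,0,0,0,0,1],
  [0,0,0,0,0,0,1],
  [0,0,0,0,0,0,1],
  [0,0,0,0,0,0,1],
])

```text
clock: 5.92
eef_pos: [0.4989, -0.3663, 0.1745]
tool_rot: [[0.954, 0.3, 0.0], [0.3, -0.954, 0.0], [0.0, -0.0, -1.0]]
force: [-0.2, -0.5, -4.5]
finger_gap: 0.0136
finger_force: 50.0
```

```bash
python3 - <<'E'
from h import *
F=[]
for i in range(6):
    d=wcam(); F.append(np.r_[d["s"]["force"],d["s"]["torque"]])
print(np.mean(F,0).round(3),np.std(F,0).round(3),d["s"]["eef_pos"])
h=cv2.cvtColor(d["img"],cv2.COLOR_RGB2HSV)
cv2.imwrite("pics/w3.png",d["img"][:,:,::-1])
E
```

```text
[ 1.010e-01 -2.950e-01 -4.909e+00 -1.200e-02 -1.000e-03 -1.800e-02] [0.416 0.407 0.459 0.026 0.031 0.032] [ 0.49890257 -0.36632188  0.17450321]
```

View pics/w3.png

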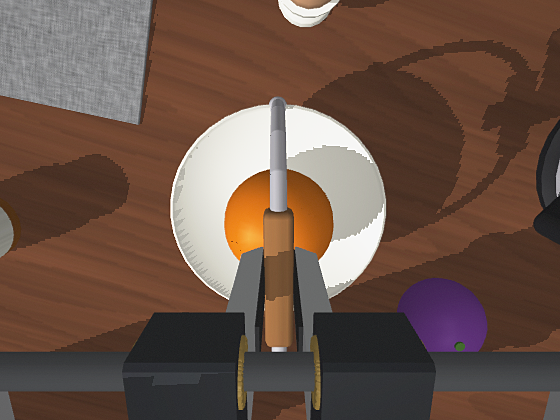

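The dish hangs level with the orange in the middle, at about (279,212). The wrist reads about 4.8 N, so the orange presses with roughly 1.3 N and this is probably the light one. I'll set it back.

Call:
play_rows([
  [0,0,0.002,0,0,0,1],
  [0,0,0.008,0,0,0,1],
  [0,0,0.018,0,0,0,1],
  [0,0,0.03,0,0,0,1],
  [0,0,0.043,0,0,0,1],
  [0,0,0.055,0,0,0,1],
  [0,0,0.065,0,0,0,1],
  [0,0,0.072,0,0,0,1],
  [0,0,0.076,0,0,0,1],
  [0,0,0.079,0,0,0,1],
  [0,0,0.08,0,0,0,1],
  [0,0,0.08,0,0,0,1],
])

```text
clock: 7.22
eef_pos: [0.499, -0.3663, 0.1346]
tool_rot: [[0.954, 0.3, 0.0], [0.3, -0.954, -0.0], [0.0, 0.0, -1.0]]
force: [0.6, -0.4, -4.7]
finger_gap: 0.0136
finger_force: 50.0
```

Call:
play_rows([
  [0,0,0,0,0,0,1],
  [0,0,0,0,0,0,1],
  [0,0,0,0,0,0,1],
])

```text
clock: 7.47
eef_pos: [0.499, -0.3663, 0.1347]
tool_rot: [[0.954, 0.3, 0.0], [0.3, -0.954, -0.0], [0.0, 0.0, -1.0]]
force: [0.0, 0.2, -4.0]
finger_gap: 0.0137
finger_force: 50.0
```

Call:
play_rows([
  [0,0,0.001,0,0,0,1],
  [0,0,0.002,0,0,0,1],
  [0,0,0.002,0,0,0,1],
  [0,0,0.002,0,0,0,1],
])

```text
clock: 7.8
eef_pos: [0.4993, -0.3663, 0.1344]
tool_rot: [[0.954, 0.3, 0.001], [0.3, -0.954, -0.0], [0.001, 0.001, -1.0]]
force: [-2.6, 3.1, 6.8]
finger_gap: 0.0134
finger_force: 50.0
```

Contact is felt. Release slowly, then rise.

Call:
play_rows([
  [0,0,-0.001,0,0,0,1],
  [0,0,-0.001,0,0,0,0.8],
  [0,0,-0.001,0,0,0,0.7],
  [0,0,-0.001,0,0,0,0.6],
  [0,0,-0.001,0,0,0,0.5],
  [0,0,-0.001,0,0,0,0.4],
  [0,0,-0.001,0,0,0,0.3],
  [0,0,-0.001,0,0,0,0.2],
  [0,0,-0.001,0,0,0,0.1],
  [0,0,-0.001,0,0,0,0],
  [0,0,-0.001,0,0,0,0],
  [0,0,-0.001,0,0,0,0],
])

```text
clock: 8.8
eef_pos: [0.4989, -0.3663, 0.134]
tool_rot: [[0.954, 0.3, 0.0], [0.3, -0.954, 0.0], [0.0, -0.0, -1.0]]
force: [-0.4, 0.2, -0.6]
finger_gap: 0.0819
finger_force: 0.0
```

Call:
play_rows([
  [0,0,-0.01,0,0,0,0],
  [0,0,-0.03,0,0,0,0],
  [0,0,-0.06,0,0,0,0],
  [0,0,-0.1,0,0,0,0],
  [0,0,-0.14,0,0,0,0],
  [0,0,-0.17,0,0,0,0],
  [0,0,-0.19,0,0,0,0],
  [0,0,-0.2,0,0,0,0],
  [0,0,-0.2,0,0,0,0],
  [0,0,-0.2,0,0,0,0],
  [0,0,-0.2,0,0,0,0],
])

```text
clock: 9.72
eef_pos: [0.4986, -0.366, 0.2331]
tool_rot: [[0.954, 0.3, -0.001], [0.3, -0.954, 0.001], [-0.001, -0.001, -1.0]]
force: [0.1, 0.2, 0.1]
finger_gap: 0.094
finger_force: 0.0
```

```bash
python3 - <<'E'
from h import *
d=wcam(); s=d["s"]; print(s["eef_pos"],s["force"],s["finger_gap"],s["joint_pos"],s["tool_rot"])
cv2.imwrite("pics/w4.png",d["img"][:,:,::-1])
R=np.array(s["tool_rot"]);print(R.T@(np.array([.4875,.380,.234])-s["eef_pos"]))
t=cam("top");h=cv2.cvtColor(t["img"],cv2.COLOR_RGB2HSV)
E
```

```text
[ 0.4985559  -0.36603529  0.2330557 ] [0.07918163 0.1992554  0.10442149] 0.09401200423423266 [ 0.59673129  0.32387535 -0.08504532  1.71300905  0.03007395  1.10733256
 -0.76344171] [[ 9.53921242e-01  3.00055049e-01 -1.10936597e-03]
 [ 3.00055972e-01 -9.53921274e-01  7.84759575e-04]
 [-8.22776726e-04 -1.08147071e-03 -9.99999077e-01]]
[ 2.13305113e-01 -7.14977334e-01 -3.46578438e-04]
```

View pics/w4.png

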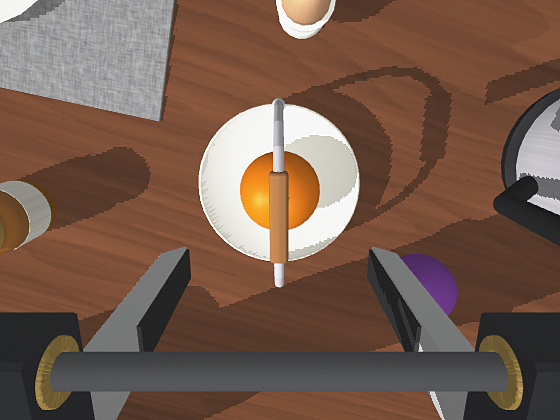

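The right dish stands where it was, orange centred (280,190) and the grip at (279,217). Now over to the left dish, with an intermediate stop near the middle.

Call:
play_rows([
  [0.01,-0.035,0,0,0,0.02,0],
  [0.03,-0.1,0,0,0,0.06,0],
  [0.053,-0.18,0,0,0,0.1,0],
  [0.077,-0.26,0,0,0,0.15,0],
  [0.1,-0.34,0,0,0,0.2,0],
  [0.125,-0.42,0,0,0,0.25,0],
  [0.15,-0.5,0,0,0,0.3,0],
  [0.173,-0.58,0,0,0,0.34,0],
  [0.19,-0.64,0,0,0,0.37,0],
  [0.203,-0.68,0,0,0,0.39,0],
  [0.21,-0.7,0,0,0,0.4,0],
  [0.21,-0.7,0,0,0,0.4,0],
])

```text
clock: 10.82
eef_pos: [0.4938, 0.0018, 0.2337]
tool_rot: [[0.994, 0.108, -0.0], [0.108, -0.994, 0.001], [-0.0, -0.001, -1.0]]
force: [-0.9, 0.1, 0.3]
finger_gap: 0.0939
finger_force: 0.0
```

```bash
python3 - <<'E'
from h import *
s=manip.read_state();R=np.array(s["tool_rot"]);print(s["eef_pos"],s["joint_pos"],R[:,0],R.T@(np.array([.4875,.380,.234])-s["eef_pos"])/.5,(np.arctan2(R[1,0],R[0,0])+.096)/.5)
E
```

```text
[0.49384722 0.00177833 0.23370241] [ 0.1490811   0.1290802  -0.30663573  1.96613327  0.04389828  1.05311362
 -1.63949375] [ 9.94150958e-01  1.07998689e-01 -3.94182206e-04] [ 6.90744583e-02 -7.53390175e-01 -9.20288708e-05] 0.4084195027738535
```

Call:
play_rows([
  [0.003,-0.035,0,0,0,0.02,0],
  [0.01,-0.1,0,0,0,0.06,0],
  [0.017,-0.18,0,0,0,0.1,0],
  [0.025,-0.26,0,0,0,0.15,0],
  [0.032,-0.34,0,0,0,0.2,0],
  [0.04,-0.42,0,0,0,0.25,0],
  [0.047,-0.5,0,0,0,0.3,0],
  [0.055,-0.58,0,0,0,0.34,0],
  [0.06,-0.65,0,0,0,0.37,0],
  [0.065,-0.71,0,0,0,0.39,0],
  [0.069,-0.75,0,0,0,0.4,0],
  [0.069,-0.75,0,0,0,0.4,0],
])

```text
clock: 11.82
eef_pos: [0.4883, 0.3792, 0.2331]
tool_rot: [[0.996, -0.092, -0.002], [-0.092, -0.996, 0.001], [-0.002, -0.001, -1.0]]
force: [-0.4, 0.2, -0.4]
finger_gap: 0.094
finger_force: 0.0
```

Call:
play_rows([
  [0,0,0,0,0,0,0],
  [0,0,0,0,0,0,0],
  [0,0,0,0,0,0,0],
])

```text
clock: 12.07
eef_pos: [0.4899, 0.3739, 0.2338]
tool_rot: [[0.995, -0.097, 0.0], [-0.097, -0.995, -0.001], [0.0, 0.001, -1.0]]
force: [0.4, 0.8, 0.2]
finger_gap: 0.0943
finger_force: 0.0
```

```bash
python3 - <<'E'
from h import *
d=wcam(); s=d["s"]; print(s["eef_pos"],s["joint_pos"],np.array(s["tool_rot"])[:,0],s["force"])
cv2.imwrite("pics/w5.png",d["img"][:,:,::-1])
E
```

```text
[0.48989811 0.37391227 0.23381478] [-0.37950468  0.35523146 -0.48050683  1.69845928  0.17915439  1.1321497
 -2.57879289] [ 9.95293566e-01 -9.69056569e-02  1.08086718e-04] [0.41529073 0.8081136  0.214102  ]
```

View pics/w5.png

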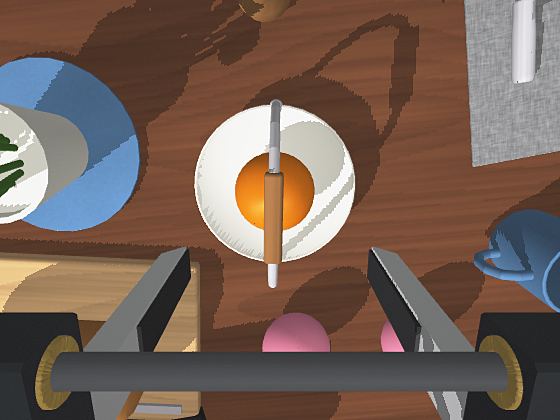

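The wrist view shows the left dish with its orange at (274,190) and the grip from (274,173) to (273,264). Pink balls lie behind it.

```bash
python3 - <<'E'
from h import *
grip(wcam(),(274,173),(273,264))
E
```

```text
grip [0.4902 0.3784 0.147 ] len 0.0694 yaw -0.11 toolyaw -0.097
shift share [-2.00e-04 -8.80e-03  2.04e-01] wz share 0.025484526446709954
```

Call:
play_rows([
  [0,-0.009,0.01,0,0,0.02,0],
  [0,-0.009,0.03,0,0,0.02,0],
  [0,-0.009,0.055,0,0,0.02,0],
  [0,-0.009,0.08,0,0,0.02,0],
  [0,-0.009,0.105,0,0,0.02,0],
  [0,-0.009,0.13,0,0,0.02,0],
  [0,-0.009,0.155,0,0,0.02,0],
  [0,-0.009,0.175,0,0,0.02,0],
  [0,-0.009,0.19,0,0,0.02,0],
  [0,-0.009,0.198,0,0,0.02,0],
  [0,-0.009,0.198,0,0,0.02,0],
  [0,-0.009,0.198,0,0,0.02,0],
])

```text
clock: 13.17
eef_pos: [0.4897, 0.3803, 0.1352]
tool_rot: [[0.994, -0.105, 0.0], [-0.105, -0.994, 0.0], [0.0, -0.0, -1.0]]
force: [-0.3, 0.1, 0.1]
finger_gap: 0.0939
finger_force: 0.0
```

```bash
python3 - <<'E'
from h import *
d=wcam(); s=d["s"]; print(s["eef_pos"],np.array(s["tool_rot"])[:,0],s["force"])
h=cv2.cvtColor(d["img"],cv2.COLOR_RGB2HSV)
m=((h[:,:,0]>8)&(h[:,:,0]<16)&(h[:,:,1]>100)&(h[:,:,1]<190)).astype(np.uint8)
for r in range(255,340,12): 
    x=np.flatnonzero(m[r,230:320])+230; print(r,x.min() if len(x) else 0,x.max() if len(x) else 0)
E
```

```text
[0.4896839  0.38029988 0.13520206] [ 9.94475104e-01 -1.04972624e-01  1.29010586e-04] [-0.32807491  0.13615093  0.12411369]
255 239 297
267 269 311
279 269 297
291 269 297
303 230 296
315 230 319
327 230 319
339 230 319
```

Call:
play_rows([
  [0,0.003,0,0,0,0,0.3],
  [0,0.003,0,0,0,0,0.5],
  [0,0.003,0,0,0,0,0.65],
  [0,0.003,0,0,0,0,0.72],
  [0,0.003,0,0,0,0,0.76],
  [0,0.003,0,0,0,0,0.8],
  [0,0.003,0,0,0,0,0.83],
  [0,0.003,0,0,0,0,0.86],
  [0,0.003,0,0,0,0,0.9],
  [0,0.003,0,0,0,0,1],
  [0,0.003,0,0,0,0,1],
  [0,0.003,0,0,0,0,1],
])

```text
clock: 14.22
eef_pos: [0.4895, 0.3786, 0.135]
tool_rot: [[0.994, -0.105, 0.0], [-0.105, -0.994, 0.0], [0.0, -0.0, -1.0]]
force: [0.8, -0.6, -0.4]
finger_gap: 0.0171
finger_force: 0.0
```

Call:
play_rows([
  [0,0,0,0,0,0,1],
  [0,0,0,0,0,0,1],
  [0,0,0,0,0,0,1],
  [0,0,0,0,0,0,1],
  [0,0,0,0,0,0,1],
  [0,0,0,0,0,0,1],
])

```text
clock: 14.72
eef_pos: [0.4895, 0.3785, 0.135]
tool_rot: [[0.994, -0.105, 0.0], [-0.105, -0.994, -0.0], [0.0, 0.0, -1.0]]
force: [0.9, -2.5, 0.2]
finger_gap: 0.0137
finger_force: 50.0
```

Call:
play_rows([
  [0,0,-0.002,0,0,0,1],
  [0,0,-0.008,0,0,0,1],
  [0,0,-0.018,0,0,0,1],
  [0,0,-0.03,0,0,0,1],
  [0,0,-0.045,0,0,0,1],
  [0,0,-0.058,0,0,0,1],
  [0,0,-0.069,0,0,0,1],
  [0,0,-0.076,0,0,0,1],
  [0,0,-0.08,0,0,0,1],
  [0,0,-0.08,0,0,0,1],
  [0,0,-0.08,0,0,0,1],
  [0,0,-0.08,0,0,0,1],
])

```text
clock: 15.72
eef_pos: [0.4893, 0.3785, 0.1747]
tool_rot: [[0.994, -0.105, -0.0], [-0.105, -0.994, -0.0], [-0.0, 0.0, -1.0]]
force: [0.1, 0.0, -6.2]
finger_gap: 0.0137
finger_force: 50.0
```

Call:
play_rows([
  [0,0,0,0,0,0,1],
  [0,0,0,0,0,0,1],
  [0,0,0,0,0,0,1],
  [0,0,0,0,0,0,1],
  [0,0,0,0,0,0,1],
  [0,0,0,0,0,0,1],
])

```text
clock: 16.22
eef_pos: [0.4895, 0.3786, 0.175]
tool_rot: [[0.994, -0.105, -0.0], [-0.105, -0.994, 0.0], [-0.0, -0.0, -1.0]]
force: [0.2, -0.2, -6.1]
finger_gap: 0.0135
finger_force: 50.0
```

```bash
python3 - <<'E'
from h import *
F=[]
for i in range(8):
    d=wcam(); F.append(np.r_[d["s"]["force"],d["s"]["torque"]])
print(np.mean(F,0).round(3),np.std(F,0).round(3),d["s"]["eef_pos"])
E
```

```text
[-4.230e-01 -1.830e-01 -5.917e+00  3.400e-02  1.000e-02 -5.000e-03] [0.445 0.548 0.406 0.021 0.032 0.021] [0.48943949 0.37862422 0.17502949]
```

The left dish weighs about 6.0 N against 4.8 N, so it is the heavier one and gets carried. I'll work out a smooth five-call path (ramp, three cruise, ramp).

```bash
python3 - <<'E'
import numpy as np
D=np.array([.652-.4895,-.016-.3786]);Y=1.772;f=0;y0=-.105
for k in(.125,.25,.25,.25,.125):
    y=y0+Y*f; d=D*k; print("share x %.3f y %.3f wz %.3f"%((d@[np.cos(y),np.sin(y)])/.5,(d@[np.sin(y),-np.cos(y)])/.5,-Y*k/.5)); f+=k
E
```

```text
share x 0.051 y 0.094 wz -0.443
share x 0.058 y 0.205 wz -0.886
share x -0.036 y 0.210 wz -0.886
share x -0.123 y 0.175 wz -0.886
share x -0.093 y 0.053 wz -0.443
```

Call:
play_rows([
  [0,0,-0.002,0,0,0,1],
  [0,0,-0.008,0,0,0,1],
  [0,0,-0.019,0,0,0,1],
  [0,0,-0.034,0,0,0,1],
  [0,0,-0.052,0,0,0,1],
  [0,0,-0.07,0,0,0,1],
  [0,0,-0.088,0,0,0,1],
  [0,0,-0.104,0,0,0,1],
  [0,0,-0.117,0,0,0,1],
  [0,0,-0.126,0,0,0,1],
  [0,0,-0.13,0,0,0,1],
  [0,0,-0.13,0,0,0,1],
])

```text
clock: 17.62
eef_pos: [0.4895, 0.3787, 0.2404]
tool_rot: [[0.994, -0.105, 0.0], [-0.105, -0.994, 0.0], [0.0, -0.0, -1.0]]
force: [-0.8, -0.6, -6.0]
finger_gap: 0.0137
finger_force: 50.0
```

Call:
play_rows([
  [0,0.001,0,0,0,-0.003,1],
  [0.001,0.003,0,0,0,-0.012,1],
  [0.003,0.006,0,0,0,-0.028,1],
  [0.006,0.01,0,0,0,-0.049,1],
  [0.009,0.016,0,0,0,-0.077,1],
  [0.013,0.0235,0,0,0,-0.111,1],
  [0.017,0.032,0,0,0,-0.151,1],
  [0.023,0.042,0,0,0,-0.197,1],
  [0.029,0.053,0,0,0,-0.249,1],
  [0.035,0.065,0,0,0,-0.307,1],
  [0.043,0.079,0,0,0,-0.372,1],
  [0.051,0.094,0,0,0,-0.443,1],
])

```text
clock: 18.62
eef_pos: [0.5101, 0.3286, 0.24]
tool_rot: [[0.993, 0.118, 0.0], [0.118, -0.993, 0.0], [0.0, -0.0, -1.0]]
force: [0.2, 0.2, -6.6]
finger_gap: 0.0135
finger_force: 50.0
```

Call:
play_rows([
  [0.005,0.017,0,0,0,-0.074,1],
  [0.01,0.034,0,0,0,-0.148,1],
  [0.0145,0.051,0,0,0,-0.2215,1],
  [0.019,0.068,0,0,0,-0.295,1],
  [0.024,0.085,0,0,0,-0.369,1],
  [0.029,0.1025,0,0,0,-0.443,1],
  [0.034,0.12,0,0,0,-0.517,1],
  [0.039,0.137,0,0,0,-0.591,1],
  [0.0435,0.154,0,0,0,-0.6645,1],
  [0.048,0.171,0,0,0,-0.738,1],
  [0.053,0.188,0,0,0,-0.812,1],
  [0.058,0.205,0,0,0,-0.886,1],
])

```text
clock: 19.62
eef_pos: [0.5508, 0.2298, 0.24]
tool_rot: [[0.846, 0.533, 0.0], [0.533, -0.846, -0.0], [-0.0, 0.0, -1.0]]
force: [-0.3, 0.1, -6.3]
finger_gap: 0.0133
finger_force: 50.0
```

Call:
play_rows([
  [-0.003,0.0175,0,0,0,-0.074,1],
  [-0.006,0.035,0,0,0,-0.148,1],
  [-0.009,0.0525,0,0,0,-0.2215,1],
  [-0.012,0.07,0,0,0,-0.295,1],
  [-0.015,0.0875,0,0,0,-0.369,1],
  [-0.018,0.105,0,0,0,-0.443,1],
  [-0.021,0.1225,0,0,0,-0.517,1],
  [-0.024,0.14,0,0,0,-0.591,1],
  [-0.027,0.1575,0,0,0,-0.6645,1],
  [-0.03,0.175,0,0,0,-0.738,1],
  [-0.033,0.1925,0,0,0,-0.812,1],
  [-0.036,0.21,0,0,0,-0.886,1],
])

```text
clock: 20.62
eef_pos: [0.5912, 0.1312, 0.24]
tool_rot: [[0.536, 0.844, 0.0], [0.844, -0.536, -0.0], [-0.0, 0.0, -1.0]]
force: [-0.3, -0.4, -5.3]
finger_gap: 0.0138
finger_force: 50.0
```

Call:
play_rows([
  [-0.01,0.0145,0,0,0,-0.074,1],
  [-0.0205,0.029,0,0,0,-0.148,1],
  [-0.031,0.044,0,0,0,-0.2215,1],
  [-0.041,0.058,0,0,0,-0.295,1],
  [-0.051,0.073,0,0,0,-0.369,1],
  [-0.0615,0.0875,0,0,0,-0.443,1],
  [-0.072,0.102,0,0,0,-0.517,1],
  [-0.082,0.117,0,0,0,-0.591,1],
  [-0.092,0.131,0,0,0,-0.6645,1],
  [-0.1025,0.146,0,0,0,-0.738,1],
  [-0.113,0.16,0,0,0,-0.812,1],
  [-0.123,0.175,0,0,0,-0.886,1],
])

```text
clock: 21.62
eef_pos: [0.6317, 0.0323, 0.24]
tool_rot: [[0.123, 0.992, -0.0], [0.992, -0.123, -0.0], [-0.0, -0.0, -1.0]]
force: [-0.1, 0.2, -6.2]
finger_gap: 0.0136
finger_force: 50.0
```

Call:
play_rows([
  [-0.015,0.008,0,0,0,-0.071,1],
  [-0.028,0.016,0,0,0,-0.136,1],
  [-0.041,0.023,0,0,0,-0.194,1],
  [-0.052,0.0295,0,0,0,-0.246,1],
  [-0.061,0.035,0,0,0,-0.292,1],
  [-0.07,0.04,0,0,0,-0.332,1],
  [-0.077,0.044,0,0,0,-0.366,1],
  [-0.083,0.047,0,0,0,-0.394,1],
  [-0.087,0.05,0,0,0,-0.415,1],
  [-0.09,0.052,0,0,0,-0.431,1],
  [-0.092,0.053,0,0,0,-0.44,1],
  [-0.093,0.053,0,0,0,-0.443,1],
])

```text
clock: 22.62
eef_pos: [0.6521, -0.0162, 0.24]
tool_rot: [[-0.096, 0.995, -0.0], [0.995, 0.096, 0.0], [0.0, -0.0, -1.0]]
force: [-0.9, 0.2, -4.9]
finger_gap: 0.0141
finger_force: 50.0
```

```bash
python3 - <<'E'
from h import *
d=cam("scene"); t=cam("top"); s=manip.read_state(); print(s["eef_pos"],s["tool_rot"],s["force"],s["finger_force"],s["joint_pos"])
a=cv2.resize(d["img"][150:350,120:460,::-1],(680,400)); 
cv2.imwrite("pics/end.png",np.vstack([a, cv2.resize(t["img"][90:240,60:440,::-1],(680,268))])[:600])
E
```

```text
[ 0.65204307 -0.01604795  0.24000723] [[-9.59020689e-02  9.95390774e-01 -1.03741381e-05]
 [ 9.95390768e-01  9.59020695e-02  1.11609907e-04]
 [ 1.12090373e-04  3.77299638e-07 -9.99999994e-01]] [-0.17255525 -1.5219902  -5.80195517] 49.98757302761078 [ 0.39128988  0.43835756 -0.63122906  1.60131111  0.27289558  1.19162702
 -0.2005693 ]
```

View pics/end.png

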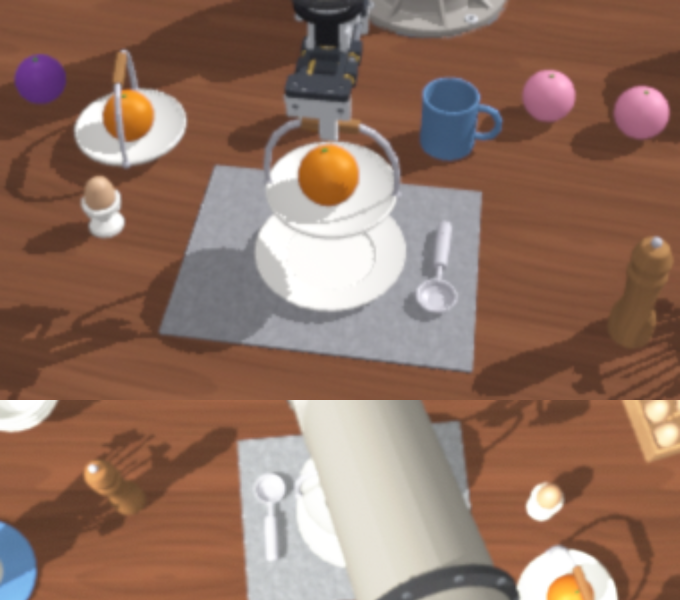

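The scene view shows the dish held level over the plate (crop (330,185)), orange centred and open to the guest, with the arch along the mat's long side. The other dish and the bystanders are undisturbed. I'll let it settle for two seconds, then hand in.

Call:
play_rows([
  [0,0,0,0,0,0,1],
  [0,0,0,0,0,0,1],
  [0,0,0,0,0,0,1],
  [0,0,0,0,0,0,1],
  [0,0,0,0,0,0,1],
  [0,0,0,0,0,0,1],
  [0,0,0,0,0,0,1],
  [0,0,0,0,0,0,1],
  [0,0,0,0,0,0,1],
  [0,0,0,0,0,0,1],
  [0,0,0,0,0,0,1],
  [0,0,0,0,0,0,1],
])

```text
clock: 23.72
eef_pos: [0.6521, -0.0162, 0.24]
tool_rot: [[-0.096, 0.995, -0.0], [0.995, 0.096, 0.0], [0.0, -0.0, -1.0]]
force: [-0.1, -0.2, -5.8]
finger_gap: 0.0138
finger_force: 50.0
```

Call:
play_rows([
  [0,0,0,0,0,0,1],
  [0,0,0,0,0,0,1],
  [0,0,0,0,0,0,1],
  [0,0,0,0,0,0,1],
  [0,0,0,0,0,0,1],
  [0,0,0,0,0,0,1],
  [0,0,0,0,0,0,1],
  [0,0,0,0,0,0,1],
  [0,0,0,0,0,0,1],
  [0,0,0,0,0,0,1],
  [0,0,0,0,0,0,1],
  [0,0,0,0,0,0,1],
])

```text
clock: 24.72
eef_pos: [0.6521, -0.0161, 0.24]
tool_rot: [[-0.096, 0.995, -0.0], [0.995, 0.096, 0.0], [0.0, -0.0, -1.0]]
force: [0.3, 0.1, -5.7]
finger_gap: 0.0133
finger_force: 50.0
```

```bash
python3 -c "
from station import manip
print(manip.hand_in())"
```

```text
the job is handed in; nothing more can be done
None
```

Handed in at about 25 s with no verdict returned: the left dish felt heavier (about 6.0 N against 4.8 N) and is held still over the plate, foot about 10 cm up, arch along the placemat's long side, and the lighter right dish is back where it stood.

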